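# Snap the new fuse into the kiln's control box

## Robot

A 7-joint arm with a two-finger parallel gripper is mounted at the origin on the work surface. World frame = base frame: x ahead of the robot, y to its left, z up, the work surface at z = 0. Lengths are in mm, angles in rad, forces in N, time in s.
With the tool pointing down it reaches from about 425 to 950 mm from the base axis. Payload 4.7 kg.
Tool frame: the origin (TCP) lies midway between the tips of the shut fingers; the grasp point (between the pads) lies 19 mm behind it; x points along the fingers, y is the direction in which the jaws open and shut, and the axes are right-handed (so a half turn about x gives the same grasp; the last joint's range is limited). The gripper opens to 85 mm and grips with 20 to 120 N. Pads are 22 mm wide; open, the fingers measure 114 mm over their backs; the gripper's body (76 mm by 85 mm) begins 54 mm behind the grasp point. The pads swing forward as they close: fully open they stand 13 mm farther back than shut.
Start: joints at [-1.174, 0.469, -0.049, 1.532, 0.024, 1.141, -0.082], TCP at [278.772, 614.764, 231.335] pointing down, gripper open.
Joint ranges: [-2.59, 2.59], [-0.33, 1.99], [-1.39, 1.29], [0.1, 2.45], [-1.04, 4.18], [0.21, 1.99], [-2.66, 2.66]. Speed limits (rad/s): [2.57, 2.57, 3.14, 3.14, 3.14, 3.14, 3.14].

## Interface

Orientations are given as a rotation vector (axis times angle).
In Python, from station import env gives the robot as it stands.
- The arm moves only by the tool apply_moves, never from a script. Its argument "series" is a list of rows, each an object with "xyz": the shift along the tool's x, y, z in m, a list of three; "rotation": the turn, a rotation vector about the tool's x, y, z in rad, a list of three; "jaw": the closure, from 0 (fully open) to 1 (shut). In form: [{"xyz": [dx, dy, dz], "rotation": [wx, wy, wz], "jaw": jaw}, ...]. A call has 1 to 10 rows; each row shifts and turns the pose as measured when the row begins, along the tool's axes as they then stand; what a row does not reach is not made up. A row lasts 1/8 s, in which the tool goes at most 62.5 mm and 10.7 degrees, less where a joint would pass 70% of its speed; a pose out of reach is approached as far as the arm can. A call is refused whole if a number of a shift passes 0.0625 or a number of a turn 0.188, either way. A call with a gripper value outside its range is refused whole. The fingers move at their own pace and stop on an object; "force" is the grip in N (left out, the last holds). Time passes only in rows, so rows that do not move let the fingers close. It gives the time, the measured TCP pose, the force and the opening at its end, in the units of the state.
- env.get_obs(): the state, without advancing time (a new reading comes with each control period).
- env.read_camera(name): name is "side" or "top"; returns a dict with "image" (420x560x3 uint8, red, green, blue), "z_map" (420x560 float32, mm along the optical axis (not along the pixel's ray), 0 where there is no reading), "mtx" (3x3 intrinsics, pixels), "D" ([k1, k2, p1, p2, k3] as OpenCV has them; the pictures are not rectified), "R" (3x3) and "t" (3): a world point X has camera coordinates R X + t. Camera axes: x right, y down, z forward; pixel columns grow to the right and rows downward; lengths in mm; the calibration is good to about 2 mm. A picture is of the moment at which its call begins.
- env.finish_job(): hands the job in, once; it reports no verdict.
The state is a dict: "t": time; "joint_pos": joint angles; "joint_velocities": joint speeds; "effort": joint torques, N m; "tcp_pos": TCP position; "eef_rot": TCP orientation; "ft_force": force on the tool from outside, world axes, zero at the start; "ft_torque": the same for the moment, N m; "gripper_width": finger opening in mm.
Only numpy, scipy, OpenCV 4.12 (cv2) and the standard library are available. Lean on these libraries where they do the work, as an engineer would, in place of code of your own. Each camera call takes 0.05 s, during which the arm holds its last target. There are 200 camera calls.

## Task

The kiln's control box lies open on the bench. Take the new fuse (white with a green band) from the wooden rack, press it down between the two copper spring clips until it snaps fully home, gently (never more than 30 N, or the ceramic cracks), and let go of it. Only then throw the red isolator lever all the way over to switch the kiln on; leave the spent brown fuse, the vase and the glaze jar where they are.

Things in the scene. Friction and masses are not known exactly. Their poses are not given: they have to be found in the camera images.
- fuse_center (a point): Centre of the new fuse: a cartridge 68 mm long and 28 mm in diameter, 50 g, white ceramic with steel end caps and a green band round the middle; its length is this point's y axis. The cylinder is 54 mm long; each end is a cone (chamfer) that narrows from 28 mm to 4 mm diameter over the last 7 mm. It lies level in one place of the wooden rack, its axis 36 mm above the table.
- spent_center (a point): Centre of the spent fuse, same shape, brown body with a black band and dark caps, lying in the other place of the rack, parallel and 86 mm away. To be left there. The two fuses may lie either way round.
- rack: Wooden fuse rack, 170 (x) x 90 (y) x 10 mm board, fixed, with two places 43 mm either side of its centre along its x axis. Each fuse lies along the rack's y axis on two pairs of small supports 22 mm either side of the fuse's middle. The origin is the centre of the underside.
- fusebox: Blue open control box, fixed, 220 (x) x 300 (y) mm, wall 22 mm high. Origin: centre of its underside, on the table. At y = +60 mm it holds a black clip block (24 mm wide in x, 112 mm long in y) with two copper spring clips facing each other along y; at y = -85 mm the isolator. A snapped-in fuse lies level along the box's y axis.
- clip_place (a point): Point on the box's floor, 6 mm above the table, below the middle of the clips. The snapped-in fuse's centre lies straight above it. The clip block is shimmed to a height that differs and is not measured: the seated fuse axis is 46 to 64 mm above the table. Hard seats carry the fuse 22 mm either side of its middle; the block's top is 20 mm below its axis, and the fingers have room beside its middle.
- clip_left (a joint): Spring clip at +y, rad outwards: 0 relaxed, 0.19 spread by the fuse's full length, about 0.09 with a fuse in. Its lip slopes in from 18 mm above the seated fuse axis to a nose 6 mm above it; the noses stand 56 mm apart. A fuse touches 17 mm above its seat; pushed down, its cones spread the clips at up to 6 to 10 N, the noses snap over the upper cones and it meets the hard seat.
- clip_right (a joint): Spring clip at the -y end of the clip block, same shape and values, outwards towards the box's -y.
- isolator (a joint): Isolator lever beside the clips in the same box: a 50 mm steel lever with a red ball of 26 mm diameter. It leans to the box's -x side at 0 (off), swings towards the box's +x and leans to that side at 1.0 rad (on). Needs about 1.5 N at the ball, and stays where it is left.
- isolator_tip (a point): Centre of the red ball on the isolator lever. The lever's pivot lies at x = 0, y = -85 mm in the box's frame, 28 mm above the table, with the ball 50 mm from it; the housing under it is 70 (x) x 50 (y) mm and its top is 41 mm above the table at the pivot (31 mm at its ends).
- vase: Grey unglazed vase, 88 mm wide, 145 mm tall, loose; origin at the centre of its foot. Bystander.
- glaze: Glaze jar with a blue cap, 60 mm wide, 85 mm tall, loose; origin at the centre of its foot. Bystander.

How it is judged (in metres and radians):
On the way, in this order (a step that is already met when the one before it is completed fails the run):
1. the new fuse is snapped home between the clips and let go, with the isolator still off (z of fuse_center in the frame of fusebox between 0.043 and 0.068 m and x of fuse_center in the frame of fusebox between -0.006 and 0.006 m and y of fuse_center in the frame of fusebox between 0.055 and 0.065 m and angle between the y axis of fuse_center and the y axis of fusebox, either way round below 0.14 rad and value of joint clip_left between 0.045 and 0.14 rad and value of joint clip_right between 0.045 and 0.14 rad and value of joint isolator below 0.4 rad and contact force between the fingers and fuse below 0.1 N), for 0.2 s.
2. with the fuse in and let go, the isolator is on (z of fuse_center in the frame of fusebox between 0.043 and 0.068 m and x of fuse_center in the frame of fusebox between -0.006 and 0.006 m and y of fuse_center in the frame of fusebox between 0.055 and 0.065 m and angle between the y axis of fuse_center and the y axis of fusebox, either way round below 0.14 rad and value of joint clip_left between 0.045 and 0.14 rad and value of joint clip_right between 0.045 and 0.14 rad and value of joint isolator above 0.8 rad and contact force between the fingers and fuse below 0.1 N), for 0.2 s.
At the end, for the whole second after the job is handed in: New fuse snapped in: centre within 6 mm (x), 5 mm (y) of the clips' middle, 43 to 68 mm up, along the box within 0.1 rad, each clip spread 0.045 to 0.14 rad; at rest, released. Isolator past 0.8 rad. Spent fuse within 15 mm, vase and jar within 30 mm of their starts (z of fuse_center in the frame of fusebox between 0.043 and 0.068 m and x of fuse_center in the frame of fusebox between -0.006 and 0.006 m and y of fuse_center in the frame of fusebox between 0.055 and 0.065 m and angle between the y axis of fuse_center and the y axis of fusebox, either way round below 0.14 rad and value of joint clip_left between 0.045 and 0.14 rad and value of joint clip_right between 0.045 and 0.14 rad and value of joint isolator above 0.8 rad and linear speed of fuse below 0.02 m/s and distance of spent_center from where it was at the start of the episode below 0.015 m and distance of each of vase, glaze from where it was at the start of the episode below 0.03 m); the robot touches nothing.
It fails at once if the fuse is pressed on the clips, seat or box with more than 30 N (ceramic cracks) (contact force between fuse and fusebox above 30 N).
It fails at once if the spent fuse is moved more than 15 mm (distance of spent_center from where it was at the start of the episode above 0.015 m).
It fails at once if the vase is moved more than 30 mm (distance of vase from where it was at the start of the episode above 0.03 m).
It fails at once if the glaze jar is moved more than 30 mm (distance of glaze from where it was at the start of the episode above 0.03 m).
It also fails if it takes over 48 s, if anything falls off the work surface, if the arm or the gripper's body presses on something with over 40 N, if the wrist force passes 120 N, or if a joint passes its speed limit or range.

## Working session

There is one attempt and no reset: what is moved stays moved. The work goes in short steps, Python scripts to look and compute and a tool call to move; the robot and the scene stay as the last step left them, time stands still between calls to the robot, and variables do not carry over. Pictures are saved under pics/ and viewed, about 8 in all and at most 12, crops included, and the job is handed in when it is done.

Besides the shell and the picture viewer there is one more tool, called after "Emit:" by a JSON object that holds its "fn" and its "kwargs". apply_moves: Moves the arm, as the interface text tells. Its arguments: {"type":"object","properties":{"series":{"type":"array","items":{"type":"object","properties":{"xyz":{"type":"array","items":{"type":"number"}},"rotation":{"type":"array","items":{"type":"number"}},"jaw":{"type":"number"}}}},"force":{"type":"number"}},"required":["series"]}

```bash
mkdir -p pics; ls; cat > h.py <<'E'
import numpy as np, cv2
from station import env
from scipy.spatial.transform import Rotation as Ro
def cam(n):
    c=env.read_camera(n); z=c["z_map"]; h,w=z.shape
    u,v=np.meshgrid(np.arange(w),np.arange(h))
    p=cv2.undistortPoints(np.stack([u,v],-1).reshape(-1,1,2).astype(np.float64),np.array(c["mtx"]),np.array(c["D"])).reshape(h,w,2)
    X=np.concatenate([p*z[...,None],z[...,None]],-1)
    W=(X-np.array(c["t"]).ravel())@np.array(c["R"]); W[z==0]=np.nan
    return c,W
def save(n,img,f=1): cv2.imwrite("pics/"+n,cv2.resize(img[...,::-1],None,fx=f,fy=f,interpolation=cv2.INTER_CUBIC))
E
python3 - <<'E'
from h import *
o=env.get_obs(); print(o)
ims=[]
for n in("top","side"):
    c,W=cam(n); np.savez(f"{n}.npz",W=W,im=c["image"]); print(n,c["R"],c["t"],c["mtx"][0])
    save(n+"0.png",c["image"],1.4)
E
```

```text
pics
{'t': 0.0, 'joint_pos': array([-1.17387585,  0.46949954, -0.04859324,  1.5336867 ,  0.02411396,
        1.14100716, -0.08225782]), 'joint_velocities': array([-0.00216862,  0.00227957,  0.00151127,  0.0005535 ,  0.00058467,
        0.00148582,  0.00130922]), 'effort': array([-5.90034088e-04, -5.10323846e+01, -4.68917820e-02, -2.37715620e+01,
        1.06186332e-02,  7.64525874e-03,  9.19874481e-06]), 'tcp_pos': array([278.57449913, 614.19286825, 230.22531811]), 'eef_rot': array([ 0.33236606,  1.54522155, -0.33550466]), 'ft_force': array([-1.01047548,  0.13602469,  0.39379153]), 'ft_torque': array([-0.03481368, -0.01622345,  0.01031187]), 'gripper_width': 85.44690459478251}
top [[-0.02982921 -0.99954415  0.00465862]
 [-0.97914309  0.02828268 -0.20119368]
 [ 0.20097021 -0.01056291 -0.9795404 ]] [  9.73128792 573.85776203 954.73788068] [412.35779307   0.         275.79645926]
side [[ 0.74626866 -0.66558036  0.00926657]
 [-0.37861638 -0.43588365 -0.81648949]
 [ 0.54747851  0.60581204 -0.57728593]] [-435.75277464  273.28409191  780.63956965] [464.11212852   0.         281.54179797]
```

View pics/top0.png

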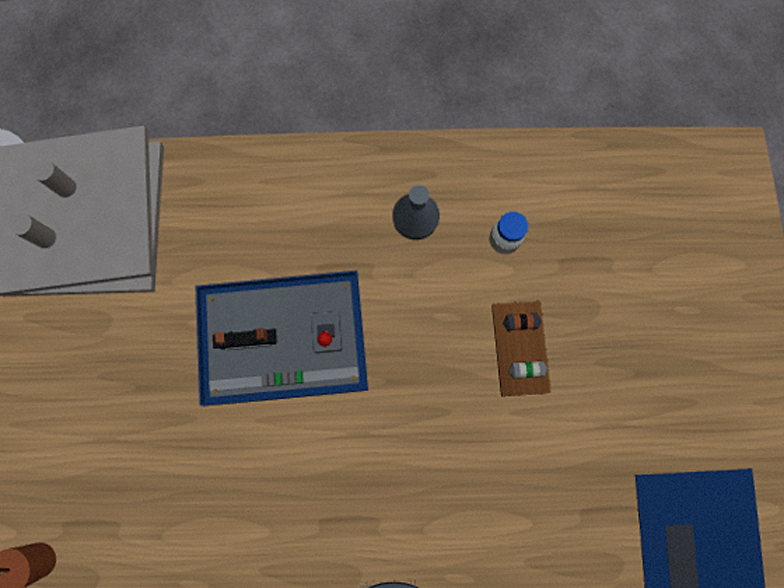

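View pics/side0.png

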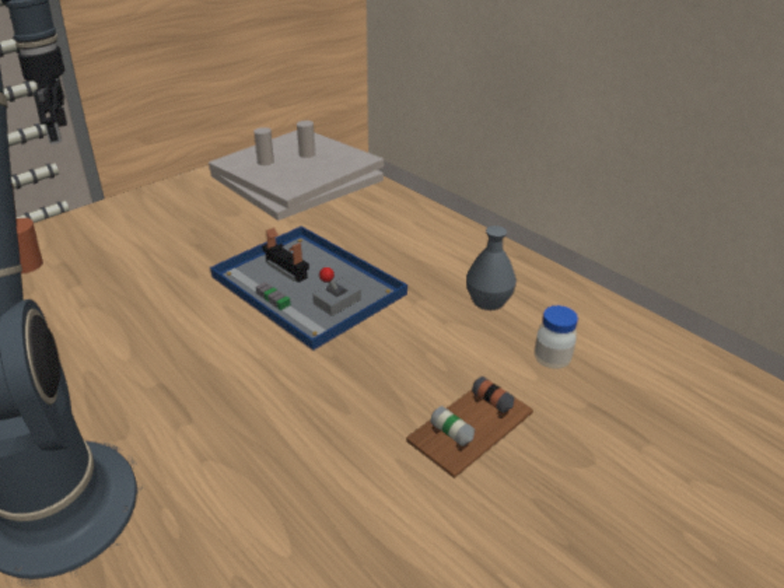

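The top view shows the box at px (282,338) with clips at its left (+y) and the red ball at (325,338). The rack is at (521,348) with the new fuse at (528,370) and the spent one at (521,322). The vase and jar are farther out at (415,210) and (510,232). Next I measure from depth.

```bash
python3 - <<'E'
from h import *
def rect(P):
    (c,s,a)=cv2.minAreaRect(P[:,:2].astype(np.float32)); return np.round(c,1),np.round(s,1),round(a,2)
for n in("top","side"):
    d=np.load(n+".npz"); W=d["W"]; im=d["im"]; hsv=cv2.cvtColor(im,cv2.COLOR_RGB2HSV)
    H,S,V=[hsv[...,i].astype(int) for i in range(3)]; x,y,z=W[...,0],W[...,1],W[...,2]
    print("==",n)
    tab=(x>450)&(x<500)&(abs(y)<300); print("table z",np.nanmedian(z[tab]))
    blue=(H>100)&(H<130)&(S>130)&(x>400)&(x<800)&(y>-100)&(y<420)&(z>12)&(z<30); blue=cv2.erode(blue.astype(np.uint8),np.ones((2,2)))>0
    P=W[blue]; print("box",len(P),rect(P),np.median(P[:,2]))
    r=((H<6)|(H>174))&(S>180)&(V>100)&(y>-50)&(y<350)&(x>400)&(x<750)&(z>20); P=W[r]; print("red",len(P),np.median(P,0),P.min(0),P.max(0))
    g=(H>45)&(H<85)&(S>90)&(y<-100)&(x>400)&(z>15); P=W[g]; print("green",len(P),np.median(P,0),P.max(0))
    f=(z>22)&(z<60)&(y<-150)&(y>-450)&(x>400)&(x<720)
    k,l=cv2.connectedComponents(f.astype(np.uint8))
    for i in range(1,k):
        P=W[l==i]
        if len(P)>60: print("fuse?",len(P),P.mean(0).round(1),rect(P),"top",np.percentile(P[:,2],97), im[l==i].mean(0))
    rk=(H<20)&(S>110)&(z>5)&(z<16)&(y<-150)&(y>-450)&(x>400)&(x<720);P=W[rk]; print("rack",len(P),rect(P))
    b=(V<55)&(z>20)&(z<60)&(y>100)&(y<330)&(x>450)&(x<750); P=W[b]; print("block",len(P),rect(P),np.percentile(P[:,2],[10,25,50,75,90]))
    cu=(H<16)&(S>100)&(V>60)&(z>25)&(z<110)&(y>100)&(y<330)&(x>450)&(x<750)
    k,l=cv2.connectedComponents(cu.astype(np.uint8))
    for i in range(1,k):
        P=W[l==i]
        if len(P)>8: print("cu",len(P),P.mean(0).round(1),P.min(0).round(1),P.max(0).round(1))
o=env.get_obs(); print(Ro.from_rotvec(o["eef_rot"]).as_matrix().round(3))
E
```

```text
== top
table z 5.960023578348462
box 211 (array([533.4, 186.3]), array([217.9, 297.2]), 3.86) 19.144891492750833
red 62 [519.9438789   98.46090626  85.07138601] [510.80235951  89.25944505  76.58486564] [530.25738483 107.77999876  88.06163983]
green 54 [ 458.49571695 -252.34181037   49.50367974] [ 556.0862099  -246.08786326   56.42645215]
fuse? 158 [ 692.6 -223.8   44.3] (array([ 695.2, -228.4]), array([60.8, 25.5]), 64.64) top 59.071494213899236 [89.80379747 91.79746835 89.6835443 ]
fuse? 291 [ 544.7 -247.1   47.5] (array([ 546.5, -249. ]), array([68.4, 29.1]), 89.97) top 54.196448352940706 [63.06185567 44.63573883 37.96563574]
fuse? 297 [ 459.6 -250.7   47.9] (array([ 460.4, -253.1]), array([27.8, 69.5]), 2.38) top 53.93555642827197 [ 92.36026936 106.52861953  95.77104377]
rack 1893 (array([ 556.3, -300.4]), array([297.7, 311.5]), 88.53)
block 396 (array([523.9, 185.6]), array([151.7, 201.9]), 34.28) [36.87977694 40.65609015 42.29946482 44.3072418  48.11795994]
cu 50 [533.  210.4  69.9] [524.7 204.   42.3] [541.6 223.   83. ]
cu 51 [527.9 281.4  73.7] [519.1 275.1  42. ] [537.4 299.
[... 621 characters left out ...]
7]), array([26.6, 68.1]), 4.27) top 50.11745307878703 [81.08139535 61.76046512 53.74418605]
fuse? 511 [ 456.1 -257.4   42.6] (array([ 461.2, -255.2]), array([29.7, 64.9]), 1.95) top 50.2457765368295 [112.81996086 118.76712329 105.01174168]
rack 2065 (array([ 504. , -250.5]), array([170.9,  91.5]), 2.21)
block 318 (array([529. , 245.2]), array([ 25.3, 115.1]), 3.35) [24.08365238 30.58784136 37.59054932 39.76558867 43.68544417]
cu 86 [527.6 283.2  61.9] [519.4 273.6  38.6] [539.4 290.1  77.8]
cu 77 [532.6 207.4  58.5] [522.3 201.9  38. ] [542.6 215.   77.9]
cu 15 [516.5 102.8  82.2] [509.2 100.1  77.9] [528.3 111.1  85.4]
[[-0.001  0.413  0.911]
 [-0.002  0.911 -0.413]
 [-1.    -0.002  0.   ]]
```

Emit:
{"fn": "apply_moves", "kwargs": {"series": [{"xyz": [0,0,0],"rotation": [0.184,0,0],"jaw": 0.3},{"xyz": [0,0,0],"rotation": [0.184,0,0],"jaw": 0.3},{"xyz": [0,0,0],"rotation": [0.184,0,0],"jaw": 0.3},{"xyz": [0,0,0],"rotation": [0.184,0,0],"jaw": 0.3},{"xyz": [0,0,0],"rotation": [0.184,0,0],"jaw": 0.3},{"xyz": [0,0,0],"rotation": [0.184,0,0],"jaw": 0.3}], "force": 25}}

```text
t: 0.85
tcp_pos: [277.8, 612.0, 226.3]
eef_rot: [1.188, 1.214, -1.203]
ft_force: [0.3, 0.3, -0.4]
gripper_width: 59.7
```

```bash
cat > go.py <<'E'
import sys
from h import *
# usage: go.py x y z yaw_deg -> remaining shift (tool axes, m) and turn
x,y,z,a=map(float,sys.argv[1:5]); o=env.get_obs(); R=Ro.from_rotvec(o["eef_rot"]); a=np.radians(a)
T=Ro.from_matrix(np.array([[0,np.cos(a),np.sin(a)],[0,np.sin(a),-np.cos(a)],[-1,0,0]]))
print("t",o["t"],"tcp",o["tcp_pos"].round(1),"w",round(o["gripper_width"],1),"F",np.round(o["ft_force"],1),"M",np.round(o["ft_torque"],2))
print("shift m",(R.inv().apply(np.array([x,y,z])-o["tcp_pos"])/1000).round(4),"turn",(R.inv()*T).as_rotvec().round(3),"q",np.round(o["joint_pos"],2))
E
python3 go.py 530 245 200 2.2;python3 go.py 461 -253 120 2.2
```

```text
t 0.85 tcp [277.8 612.  226.3] w 59.7 F [ 0.3  0.3 -0.4] M [ 0.01  0.04 -0.06]
shift m [0.0284 0.2459 0.3711] turn [-0.021  0.008  0.004] q [-1.34  0.47  0.2   1.55 -0.1   1.14 -1.11]
t 0.85 tcp [277.8 612.  226.3] w 59.7 F [ 0.3  0.3 -0.4] M [ 0.01  0.04 -0.06]
shift m [0.1129 0.1686 0.8672] turn [-0.021  0.008  0.004] q [-1.34  0.47  0.2   1.55 -0.1   1.14 -1.11]
```

Emit:
{"fn": "apply_moves", "kwargs": {"series": [{"xyz": [0.003,0.031,0.046],"rotation": [0,0,0],"jaw": 0.3},{"xyz": [0.003,0.031,0.046],"rotation": [0,0,0],"jaw": 0.3},{"xyz": [0.003,0.031,0.046],"rotation": [0,0,0],"jaw": 0.3},{"xyz": [0.003,0.031,0.046],"rotation": [0,0,0],"jaw": 0.3},{"xyz": [0.003,0.031,0.046],"rotation": [0,0,0],"jaw": 0.3},{"xyz": [0.003,0.031,0.046],"rotation": [0,0,0],"jaw": 0.3},{"xyz": [0.003,0.031,0.046],"rotation": [0,0,0],"jaw": 0.3},{"xyz": [0.003,0.031,0.046],"rotation": [0,0,0],"jaw": 0.3},{"xyz": [0,0,0.055],"rotation": [0,0,0],"jaw": 0.3},{"xyz": [0,0,0.055],"rotation": [0,0,0],"jaw": 0.3}]}}

```text
t: 2.1
tcp_pos: [539.4, 129.4, 199.7]
eef_rot: [1.175, 1.22, -1.199]
ft_force: [1.8, -0.4, 0.5]
gripper_width: 59.9
```

```bash
python3 go.py 461 -253 120 2.2
```

```text
t 2.1 tcp [539.4 129.4 199.7] w 59.9 F [ 1.8 -0.4  0.5] M [ 0.   -0.05 -0.02]
shift m [ 0.0848 -0.0888  0.379 ] turn [-0.009  0.012  0.009] q [-0.61  0.32  0.36  1.87 -0.12  0.99 -0.16]
```

Emit:
{"fn": "apply_moves", "kwargs": {"series": [{"xyz": [0.002,-0.011,0.047],"rotation": [0,0,0],"jaw": 0.3},{"xyz": [0.002,-0.011,0.047],"rotation": [0,0,0],"jaw": 0.3},{"xyz": [0.002,-0.011,0.047],"rotation": [0,0,0],"jaw": 0.3},{"xyz": [0.01,-0.011,0.047],"rotation": [0,0,0],"jaw": 0.3},{"xyz": [0.01,-0.011,0.047],"rotation": [0,0,0],"jaw": 0.3},{"xyz": [0.01,-0.011,0.047],"rotation": [0,0,0],"jaw": 0.3},{"xyz": [0.01,-0.011,0.047],"rotation": [0,0,0],"jaw": 0.3},{"xyz": [0.01,-0.011,0.047],"rotation": [-0.009,0.012,0.009],"jaw": 0.3},{"xyz": [0,0,0],"rotation": [0,0,0],"jaw": 0.3}]}}

```text
t: 3.22
tcp_pos: [455.3, -266.4, 146.2]
eef_rot: [1.186, 1.223, -1.188]
ft_force: [0.1, 1.1, -1.1]
gripper_width: 59.9
```

```bash
python3 go.py 461 -253 60 2.2
```

```text
t 3.225 tcp [ 455.3 -266.4  146.2] w 59.9 F [ 0.1  1.1 -1.1] M [-0.01 -0.05 -0.  ]
shift m [ 0.0862  0.0062 -0.0133] turn [-0.008  0.001  0.001] q [ 0.04  0.35  0.51  2.   -0.22  0.85  0.7 ]
```

Emit:
{"fn": "apply_moves", "kwargs": {"series": [{"xyz": [0.025,0.006,-0.013],"rotation": [-0.008,0,0],"jaw": 0.3},{"xyz": [0.03,0,0],"rotation": [0,0,0],"jaw": 0.3},{"xyz": [0.015,0,0],"rotation": [0,0,0],"jaw": 0.3},{"xyz": [0,0,0],"rotation": [0,0,0],"jaw": 0.3}]}}

```text
t: 3.72
tcp_pos: [462.3, -250.6, 74.5]
eef_rot: [1.18, 1.228, -1.179]
ft_force: [-0.6, 0.2, 1.2]
gripper_width: 59.8
```

```bash
python3 go.py 461 -253 16 2.2; python3 - <<'E'
from h import *
c,W=cam("side"); save("s1.png",c["image"][240:350,260:400],5)
E
```

```text
t 3.725 tcp [ 462.3 -250.6   74.5] w 59.8 F [-0.6  0.2  1.2] M [ 0.02 -0.02 -0.01]
shift m [ 0.0585 -0.0014  0.0024] turn [ 0.002 -0.001 -0.   ] q [ 0.07  0.46  0.45  2.05 -0.3   0.7   0.75]
```

View pics/s1.png

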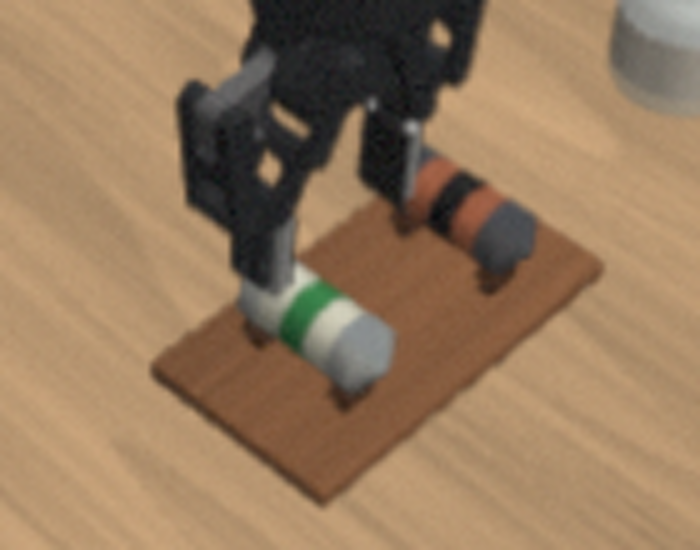

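The fingers straddle the white fuse (crop px (315,325)), and the far finger is clear of the spent one. I'll descend and grip.

Emit:
{"fn": "apply_moves", "kwargs": {"series": [{"xyz": [0.03,-0.001,0.002],"rotation": [0,0,0],"jaw": 0.3},{"xyz": [0.02,0,0],"rotation": [0,0,0],"jaw": 0.3},{"xyz": [0.008,0,0],"rotation": [0,0,0],"jaw": 0.3},{"xyz": [0,0,0],"rotation": [0,0,0],"jaw": 0.3}]}}

```text
t: 4.28
tcp_pos: [466.3, -254.1, 20.2]
eef_rot: [1.182, 1.218, -1.172]
ft_force: [-0.3, 0.2, 0.1]
gripper_width: 59.9
```

```bash
python3 go.py 461 -253 16 2.2
```

```text
t 4.275 tcp [ 466.3 -254.1   20.2] w 59.9 F [-0.3  0.2  0.1] M [-0.05 -0.02  0.  ]
shift m [ 0.0042 -0.0053 -0.0013] turn [ 0.003  0.003 -0.011] q [ 0.12  0.55  0.39  2.07 -0.37  0.58  0.81]
```

Emit:
{"fn": "apply_moves", "kwargs": {"series": [{"xyz": [0.004,-0.005,-0.001],"rotation": [0.003,0.003,-0.011],"jaw": 0.4},{"xyz": [0,0,0],"rotation": [0,0,0],"jaw": 0.5},{"xyz": [0,0,0],"rotation": [0,0,0],"jaw": 0.6},{"xyz": [0,0,0],"rotation": [0,0,0],"jaw": 0.8},{"xyz": [0,0,0],"rotation": [0,0,0],"jaw": 1},{"xyz": [0,0,0],"rotation": [0,0,0],"jaw": 1}], "force": 25}}

```text
t: 5.03
tcp_pos: [462.4, -253.8, 18.2]
eef_rot: [1.182, 1.224, -1.18]
ft_force: [0.2, -0.5, -1.5]
gripper_width: 27.2
```

```bash
python3 go.py 461 -253 150 2.2
```

```text
t 5.025 tcp [ 462.4 -253.8   18.2] w 27.2 F [ 0.2 -0.5 -1.5] M [-0.02  0.01 -0.03]
shift m [-0.1318 -0.001  -0.0007] turn [-0.     0.001 -0.003] q [ 0.12  0.55  0.39  2.08 -0.37  0.58  0.81]
```

Emit:
{"fn": "apply_moves", "kwargs": {"series": [{"xyz": [-0.015,0,0],"rotation": [0,0,0],"jaw": 1},{"xyz": [-0.03,0,0],"rotation": [0,0,0],"jaw": 1},{"xyz": [-0.03,0,0],"rotation": [0,0,0],"jaw": 1},{"xyz": [-0.03,0,0],"rotation": [0,0,0],"jaw": 1},{"xyz": [-0.025,0,0],"rotation": [0,0,0],"jaw": 1},{"xyz": [0,0,0],"rotation": [0,0,0],"jaw": 1}]}}

```text
t: 5.78
tcp_pos: [462.1, -254.4, 156.4]
eef_rot: [1.183, 1.221, -1.179]
ft_force: [-0.3, 0.2, -1.2]
gripper_width: 27.1
```

```bash
python3 go.py 529 245 140 3.9; python3 - <<'E'
from h import *
c,W=cam("side"); hsv=cv2.cvtColor(c["image"],cv2.COLOR_RGB2HSV)
g=cv2.inRange(hsv,(45,90,30),(85,255,255))>0
P=W[g&(W[...,1]<-150)]; print(len(P),np.median(P,0),P.max(0),P.min(0))
save("s2.png",c["image"][190:350,240:400],3.5)
E
```

```text
t 5.775 tcp [ 462.1 -254.4  156.4] w 27.1 F [-0.3  0.2 -1.2] M [-0.05 -0.01 -0.01]
shift m [ 0.0158  0.0851 -0.4967] turn [-0.031  0.002 -0.006] q [ 0.01  0.33  0.52  1.99 -0.22  0.86  0.68]
10 [ 470.18298407 -251.45025972  184.59031163] [ 476.49988318 -248.06748565  207.36598925] [ 445.78922741 -268.66916206  178.93821226]
```

View pics/s2.png

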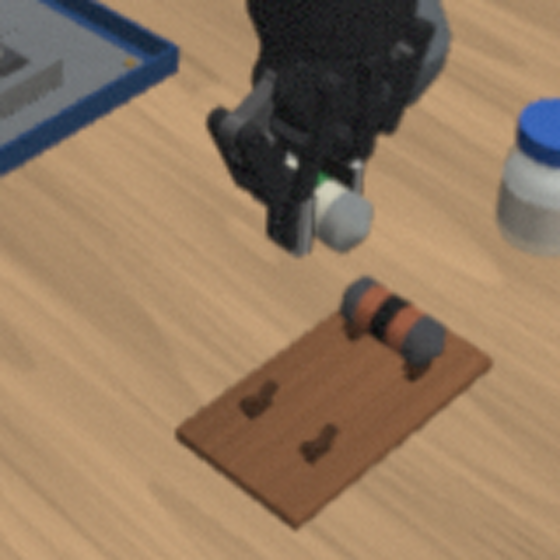

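The fuse is held level between the pads (crop px (335,215)), and the spent fuse is undisturbed. Next I carry it to above the clips.

Emit:
{"fn": "apply_moves", "kwargs": {"series": [{"xyz": [0,0.009,-0.055],"rotation": [0,0,0],"jaw": 1},{"xyz": [0,0.009,-0.055],"rotation": [0,0,0],"jaw": 1},{"xyz": [0,0.009,-0.055],"rotation": [0,0,0],"jaw": 1},{"xyz": [0,0.009,-0.055],"rotation": [0,0,0],"jaw": 1},{"xyz": [0,0.009,-0.055],"rotation": [0,0,0],"jaw": 1},{"xyz": [0,0.009,-0.055],"rotation": [0,0,0],"jaw": 1},{"xyz": [0,0.009,-0.055],"rotation": [0,0,0],"jaw": 1},{"xyz": [0,0.009,-0.055],"rotation": [0,0,0],"jaw": 1},{"xyz": [0,0.009,-0.03],"rotation": [-0.03,0,0],"jaw": 1},{"xyz": [0,0,0],"rotation": [0,0,0],"jaw": 1}]}}

```text
t: 7.08
tcp_pos: [521.0, 231.7, 142.8]
eef_rot: [1.15, 1.244, -1.176]
ft_force: [-0.0, -1.0, -1.4]
gripper_width: 26.6
```

```bash
python3 go.py 529 245 100 3.9
```

```text
t 7.075 tcp [521.  231.7 142.8] w 26.6 F [-0.  -1.  -1.4] M [-0.02  0.01 -0.03]
shift m [ 0.0426  0.0094 -0.0131] turn [-0.004  0.007  0.014] q [-0.75  0.41  0.34  1.88 -0.17  0.89 -0.27]
```

Emit:
{"fn": "apply_moves", "kwargs": {"series": [{"xyz": [0.02,0.009,-0.013],"rotation": [-0.004,0.007,0.014],"jaw": 1},{"xyz": [0.02,0,0],"rotation": [0,0,0],"jaw": 1},{"xyz": [0,0,0],"rotation": [0,0,0],"jaw": 1}]}}

```text
t: 7.45
tcp_pos: [527.1, 241.1, 99.0]
eef_rot: [1.157, 1.24, -1.168]
ft_force: [-0.1, -0.0, 0.4]
gripper_width: 27.2
```

```bash
python3 go.py 529 245 80 3.9; python3 - <<'E'
from h import *
c,W=cam("side"); np.savez("s3.npz",W=W,im=c["image"])
d,V=cam("top"); np.savez("t3.npz",W=V,im=d["image"])
a=c["image"][140:240,140:260]; b=d["image"][180:280,130:250]
save("s3.png",np.vstack([a,b]),3)
E
```

```text
t 7.45 tcp [527.1 241.1  99. ] w 27.2 F [-0.1 -0.   0.4] M [ 0.01 -0.01 -0.01]
shift m [ 0.0189  0.0023 -0.0039] turn [-0.004  0.004  0.005] q [-0.74  0.48  0.32  1.9  -0.2   0.8  -0.25]
```

View pics/s3.png

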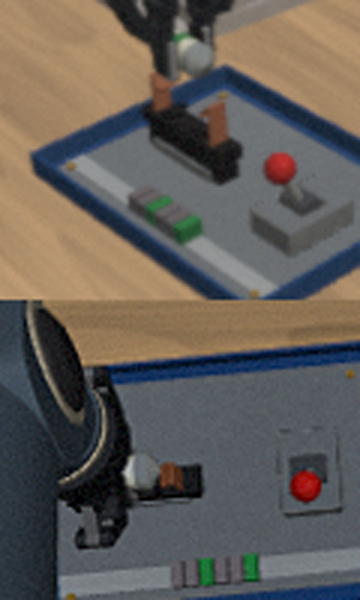

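```bash
python3 - <<'E'
from h import *
for n in("s3","t3"):
    d=np.load(n+".npz"); W=d["W"]; im=d["im"].astype(int)
    m=(abs(W[...,0]-529)<30)&(W[...,1]>190)&(W[...,1]<240)&(W[...,2]>95)&(W[...,2]<140)&(im.min(-1)>70)&(np.ptp(im,axis=-1)<45)
    k,l,st,_=cv2.connectedComponentsWithStats(m.astype(np.uint8)); i=1+st[1:,4].argmax(); P=W[l==i]
    print(n,len(P),P.mean(0).round(1),np.percentile(P,[2,10,50,90,98],axis=0).round(1).tolist())
    cu=(im[...,0]-im[...,2]>30)&(W[...,2]>45)&(W[...,2]<95)&(abs(W[...,0]-529)<25)&(W[...,1]>190)&(W[...,1]<310)
    k,l,st,_=cv2.connectedComponentsWithStats(cu.astype(np.uint8))
    for i in range(1,k):
        P=W[l==i]
        if len(P)>15: print(" cu",len(P),np.percentile(P,[3,50,97],axis=0).round(1).tolist())
E
```

```text
s3 179 [523.2 222.7 120.8] [[507.8, 209.6, 101.8], [509.7, 212.6, 108.9], [521.2, 224.1, 121.7], [539.0, 233.1, 130.0], [548.4, 236.4, 134.0]]
 cu 57 [[519.6, 276.2, 46.0], [525.2, 284.1, 65.3], [535.7, 288.3, 75.6]]
 cu 70 [[525.3, 205.0, 46.5], [533.4, 207.7, 61.7], [541.5, 211.8, 77.2]]
t3 115 [527.8 219.5 129.2] [[515.5, 208.7, 120.0], [517.7, 211.0, 123.5], [527.5, 219.4, 130.1], [537.5, 227.7, 133.4], [541.3, 230.3, 135.5]]
 cu 54 [[524.9, 204.0, 47.4], [531.9, 207.7, 74.0], [540.6, 223.0, 81.1]]
```

Emit:
{"fn": "apply_moves", "kwargs": {"series": [{"xyz": [0.01,0.002,-0.003],"rotation": [-0.004,0.004,0.005],"jaw": 1},{"xyz": [0.01,0,0],"rotation": [0,0,0],"jaw": 1},{"xyz": [0.008,0,0],"rotation": [0,0,0],"jaw": 1},{"xyz": [0,0,0],"rotation": [0,0,0],"jaw": 1}]}}

```text
t: 8.05
tcp_pos: [531.3, 244.8, 72.4]
eef_rot: [1.165, 1.239, -1.154]
ft_force: [-0.4, -0.0, -0.7]
gripper_width: 26.9
```

```bash
python3 go.py 528.7 244.5 62 3.9
```

```text
t 8.05 tcp [531.3 244.8  72.4] w 26.9 F [-0.4 -0.  -0.7] M [ 0.01 -0.05  0.04]
shift m [ 0.0104 -0.0027  0.0002] turn [-0.001 -0.003 -0.006] q [-0.73  0.52  0.3   1.91 -0.22  0.74 -0.24]
```

Emit:
{"fn": "apply_moves", "kwargs": {"series": [{"xyz": [0.003,-0.003,0],"rotation": [-0.001,-0.003,-0.006],"jaw": 1},{"xyz": [0.003,0,0],"rotation": [0,0,0],"jaw": 1},{"xyz": [0.003,0,0],"rotation": [0,0,0],"jaw": 1},{"xyz": [0,0,0],"rotation": [0,0,0],"jaw": 1}]}}

```text
t: 8.55
tcp_pos: [528.4, 244.8, 63.2]
eef_rot: [1.159, 1.241, -1.159]
ft_force: [-0.1, -0.1, -0.7]
gripper_width: 27.7
```

```bash
python3 go.py 528.7 244.5 58 3.9
```

```text
t 8.55 tcp [528.4 244.8  63.2] w 27.7 F [-0.1 -0.1 -0.7] M [0.01 0.01 0.03]
shift m [0.0052 0.0002 0.0003] turn [ 0.    -0.001  0.   ] q [-0.73  0.53  0.3   1.92 -0.22  0.72 -0.23]
```

Emit:
{"fn": "apply_moves", "kwargs": {"series": [{"xyz": [0.002,0,0],"rotation": [0,0,0],"jaw": 1},{"xyz": [0.002,0,0],"rotation": [0,0,0],"jaw": 1},{"xyz": [0.002,0,0],"rotation": [0,0,0],"jaw": 1},{"xyz": [0,0,0],"rotation": [0,0,0],"jaw": 1}]}}

```text
t: 9.05
tcp_pos: [529.4, 245.7, 57.8]
eef_rot: [1.161, 1.241, -1.156]
ft_force: [0.6, -0.9, -0.2]
gripper_width: 26.9
```

Emit:
{"fn": "apply_moves", "kwargs": {"series": [{"xyz": [0.002,0,0],"rotation": [0,0,0],"jaw": 1},{"xyz": [0.002,0,0],"rotation": [0,0,0],"jaw": 1}]}}

```text
t: 9.3
tcp_pos: [530.7, 246.2, 55.1]
eef_rot: [1.164, 1.24, -1.154]
ft_force: [-1.3, -0.4, 6.9]
gripper_width: 27.0
```

Emit:
{"fn": "apply_moves", "kwargs": {"series": [{"xyz": [0.0015,-0.0015,0.001],"rotation": [0,0,0],"jaw": 1},{"xyz": [0.0015,0,0],"rotation": [0,0,0],"jaw": 1}]}}

```text
t: 9.55
tcp_pos: [530.7, 245.7, 53.1]
eef_rot: [1.166, 1.239, -1.151]
ft_force: [-1.3, 0.4, 3.4]
gripper_width: 27.1
```

Emit:
{"fn": "apply_moves", "kwargs": {"series": [{"xyz": [0.0015,0,0],"rotation": [0,0,0],"jaw": 1},{"xyz": [0.0015,0,0],"rotation": [0,0,0],"jaw": 1}]}}

```text
t: 9.8
tcp_pos: [530.0, 245.5, 49.3]
eef_rot: [1.165, 1.239, -1.152]
ft_force: [1.0, 0.2, 0.9]
gripper_width: 27.0
```

```bash
python3 go.py 528.7 245 46 3.9
```

```text
t 9.8 tcp [530.  245.5  49.3] w 27.0 F [1.  0.2 0.9] M [ 0.13  0.02 -0.01]
shift m [ 0.0033 -0.0014  0.0004] turn [ 0.    -0.004 -0.007] q [-0.72  0.55  0.29  1.93 -0.24  0.69 -0.22]
```

Emit:
{"fn": "apply_moves", "kwargs": {"series": [{"xyz": [0.0015,-0.001,0],"rotation": [0,-0.004,-0.007],"jaw": 1},{"xyz": [0.0015,0,0],"rotation": [0,0,0],"jaw": 1}]}}

```text
t: 10.05
tcp_pos: [528.0, 245.2, 45.2]
eef_rot: [1.157, 1.242, -1.161]
ft_force: [-0.5, 0.3, -0.7]
gripper_width: 27.1
```

```bash
python3 go.py 528.7 245 46 3.9; python3 - <<'E'
from h import *
c,W=cam("side"); a=c["image"][145:215,150:240]; np.savez("s4.npz",W=W,im=c["image"])
save("s4.png",a,6)
E
```

```text
t 10.05 tcp [528.  245.2  45.2] w 27.1 F [-0.5  0.3 -0.7] M [ 0.15 -0.01 -0.03]
shift m [-0.0008  0.0007  0.0002] turn [0.    0.001 0.003] q [-0.72  0.56  0.29  1.93 -0.24  0.69 -0.23]
```

View pics/s4.png

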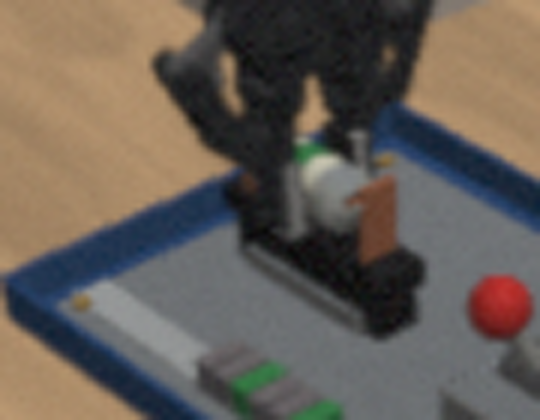

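The fuse (crop px (330,185)) sits between the clips with its end behind the copper lip, but it isn't fully down yet. I'll continue until it meets the hard seat.

Emit:
{"fn": "apply_moves", "kwargs": {"series": [{"xyz": [0.0015,0,0],"rotation": [0,0,0],"jaw": 1},{"xyz": [0.0015,0,0],"rotation": [0,0,0],"jaw": 1}]}}

```text
t: 10.35
tcp_pos: [530.0, 245.4, 42.9]
eef_rot: [1.16, 1.24, -1.158]
ft_force: [1.3, -0.5, 8.2]
gripper_width: 27.1
```

Emit:
{"fn": "apply_moves", "kwargs": {"series": [{"xyz": [0.001,0,0],"rotation": [0,0,0],"jaw": 1},{"xyz": [0.001,0,0],"rotation": [0,0,0],"jaw": 1}]}}

```text
t: 10.6
tcp_pos: [530.6, 245.6, 42.8]
eef_rot: [1.161, 1.24, -1.157]
ft_force: [-1.8, 0.2, 10.1]
gripper_width: 26.7
```

Emit:
{"fn": "apply_moves", "kwargs": {"series": [{"xyz": [0.0015,-0.001,0],"rotation": [0,0,0],"jaw": 1},{"xyz": [0.0015,0,0],"rotation": [0,0,0],"jaw": 1}]}}

```text
t: 10.85
tcp_pos: [530.8, 245.7, 42.7]
eef_rot: [1.163, 1.24, -1.156]
ft_force: [-3.4, -0.9, 12.2]
gripper_width: 26.8
```

```bash
python3 go.py 528.7 245 40 3.9; python3 - <<'E'
from h import *
c,W=cam("side"); a=c["image"][145:215,150:240]
save("s5.png",a,6)
def ext(W,im):
    im=im.astype(int); m=(abs(W[...,0]-529)<25)&(W[...,1]>200)&(W[...,1]<232)&(W[...,2]>48)&(W[...,2]<100)&(im.min(-1)>70)&(np.ptp(im,axis=-1)<45)
    P=W[m]; print(len(P),np.percentile(P,[5,50,95,99],axis=0).round(1).tolist())
d=np.load("s4.npz"); ext(d["W"],d["im"]); ext(W,c["image"])
E
```

```text
t 10.85 tcp [530.8 245.7  42.7] w 26.8 F [-3.4 -0.9 12.2] M [-0.15  0.7  -0.05]
shift m [ 0.0027 -0.0021  0.0005] turn [-0.001 -0.003 -0.004] q [-0.72  0.56  0.28  1.93 -0.24  0.68 -0.22]
94 [[511.5, 212.4, 57.9], [522.9, 221.0, 69.6], [538.1, 231.6, 77.7], [541.0, 231.9, 81.5]]
74 [[515.1, 205.5, 56.3], [524.2, 220.8, 68.3], [538.2, 231.4, 75.3], [542.5, 231.7, 78.3]]
```

View pics/s5.png

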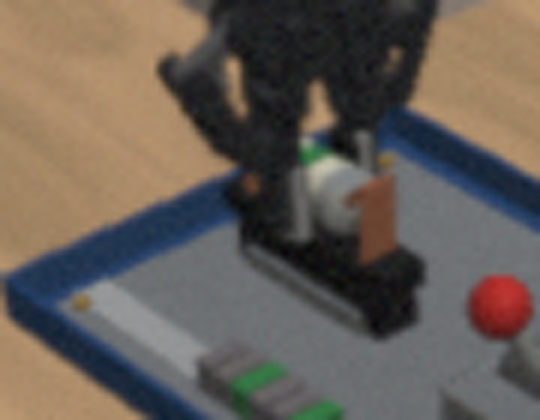

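The TCP stopped dead at z = 42.8 mm while the force rose 8→12 N, which puts the axis at about 60.5 mm. That matches block top + 20 mm, so the fuse is on the hard seat. I'll release it.

Emit:
{"fn": "apply_moves", "kwargs": {"series": [{"xyz": [0,-0.001,0],"rotation": [0,0,0],"jaw": 0.6},{"xyz": [0,0,0],"rotation": [0,0,0],"jaw": 0.4},{"xyz": [0,0,0],"rotation": [0,0,0],"jaw": 0.4},{"xyz": [0,0,0],"rotation": [0,0,0],"jaw": 0.4},{"xyz": [-0.02,0,0],"rotation": [0,0,0],"jaw": 0.4},{"xyz": [-0.03,0,0],"rotation": [0,0,0],"jaw": 0.4},{"xyz": [-0.04,0,0],"rotation": [0,0,0],"jaw": 0.4},{"xyz": [-0.02,0,0.05],"rotation": [0,0,0],"jaw": 0.8},{"xyz": [0,0,0.05],"rotation": [0,0,0],"jaw": 1},{"xyz": [0,0,0.05],"rotation": [0,0,0],"jaw": 1}]}}

```text
t: 12.15
tcp_pos: [538.5, 96.3, 153.9]
eef_rot: [1.152, 1.246, -1.151]
ft_force: [0.5, -0.8, 0.1]
gripper_width: 0.2
```

```bash
python3 go.py 495 99 75 3.9; python3 - <<'E'
from h import *
c,W=cam("side"); d,V=cam("top")
save("s6.png",np.vstack([c["image"][140:230,140:260],d["image"][190:280,130:250]]),3.3)
for W,im in((W,c["image"]),(V,d["image"])):
    im=im.astype(int)
    m=(abs(W[...,0]-529)<25)&(W[...,1]>200)&(W[...,1]<290)&(W[...,2]>48)&(W[...,2]<100)&(im.min(-1)>60)&(np.ptp(im,axis=-1)<50)
    P=W[m]; print(len(P),np.percentile(P,[2,50,98],axis=0).round(1).tolist(),cv2.minAreaRect(P[:,:2].astype(np.float32)))
    r=(im[...,0]>110)&(im[...,1]<60)&(W[...,2]>60)&(W[...,1]<140)&(W[...,1]>50); P=W[r]; print("red",len(P),np.median(P,0).round(1))
E
```

```text
t 12.15 tcp [538.5  96.3 153.9] w 0.2 F [ 0.5 -0.8  0.1] M [-0.   -0.04  0.02]
shift m [ 0.0789 -0.0432 -0.0059] turn [ 0.01  -0.001  0.   ] q [-0.55  0.36  0.38  1.94 -0.17  0.88 -0.01]
196 [[516.0, 204.9, 51.4], [524.3, 236.2, 68.9], [542.4, 277.4, 76.2]] ((528.336181640625, 246.18600463867188), (24.95879554748535, 86.0674819946289), 3.563127279281616)
red 62 [517.3  94.8  78.9]
176 [[515.9, 226.9, 64.9], [528.7, 255.8, 73.9], [543.5, 272.9, 78.3]] ((529.7722778320312, 252.8844757080078), (27.56285858154297, 54.33634948730469), 3.0774412155151367)
red 0 [nan nan nan]
  return _methods._mean(a, axis=axis, dtype=dtype,
  ret = um.true_divide(
```

View pics/s6.png

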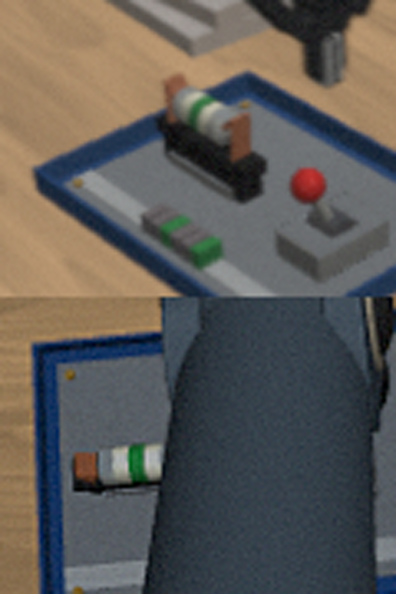

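The fuse is seated and free: level between the clips at crop (200,105), with the clip lips standing above it and axis z ≈ 61. Now the lever. I'll bring the shut fingers down on the −x side of the red ball.

Emit:
{"fn": "apply_moves", "kwargs": {"series": [{"xyz": [0,-0.035,0],"rotation": [0,0,0],"jaw": 1},{"xyz": [0,-0.035,0],"rotation": [0.01,0,0],"jaw": 1},{"xyz": [0.02,0,0],"rotation": [0,0,0],"jaw": 1},{"xyz": [0.03,0,0],"rotation": [0,0,0],"jaw": 1},{"xyz": [0,0,0],"rotation": [0,0,0],"jaw": 1}]}}

```text
t: 12.88
tcp_pos: [466.8, 86.3, 103.1]
eef_rot: [1.168, 1.234, -1.169]
ft_force: [0.5, -0.3, -0.1]
gripper_width: -0.3
```

```bash
python3 go.py 466 96 63 3.9
```

```text
t 12.875 tcp [466.8  86.3 103.1] w -0.3 F [ 0.5 -0.3 -0.1] M [-0.02  0.01 -0.03]
shift m [ 0.0401 -0.0002 -0.0097] turn [-0.013  0.001 -0.   ] q [-0.58  0.32  0.37  2.14 -0.18  0.7  -0.04]
```

Emit:
{"fn": "apply_moves", "kwargs": {"series": [{"xyz": [0.02,0,-0.01],"rotation": [-0.013,0,0],"jaw": 1},{"xyz": [0.02,-0.001,0],"rotation": [0,0,0],"jaw": 1},{"xyz": [0,0,0],"rotation": [0,0,0],"jaw": 1}]}}

```text
t: 13.25
tcp_pos: [468.0, 98.1, 64.9]
eef_rot: [1.161, 1.238, -1.154]
ft_force: [-0.7, -0.3, 0.4]
gripper_width: -0.5
```

Emit:
{"fn": "apply_moves", "kwargs": {"series": [{"xyz": [0,0.008,0],"rotation": [0,0,0],"jaw": 1},{"xyz": [0,0.008,0],"rotation": [0,0,0],"jaw": 1},{"xyz": [0,0.008,0],"rotation": [0,0,0],"jaw": 1},{"xyz": [0,0.008,0],"rotation": [0,0,0],"jaw": 1},{"xyz": [0,0.008,0],"rotation": [0,0,0],"jaw": 1},{"xyz": [0,0.006,0],"rotation": [0,0,0],"jaw": 1}]}}

```text
t: 14.0
tcp_pos: [506.2, 101.3, 73.0]
eef_rot: [1.152, 1.262, -1.171]
ft_force: [-11.5, -1.5, 23.5]
gripper_width: 0.0
```

```bash
python3 go.py 536 101 63 3.9
```

```text
t 14.0 tcp [506.2 101.3  73. ] w 0.0 F [-11.5  -1.5  23.5] M [-0.29  2.16 -0.01]
shift m [0.0094 0.0299 0.0025] turn [ 0.001 -0.007  0.022] q [-0.53  0.44  0.33  2.05 -0.23  0.7   0.01]
```

```bash
python3 - <<'E'
from h import *
c,W=cam("side"); save("s7.png",c["image"][130:230,150:290],5)
E
```

```text
(no output)
```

View pics/s7.png

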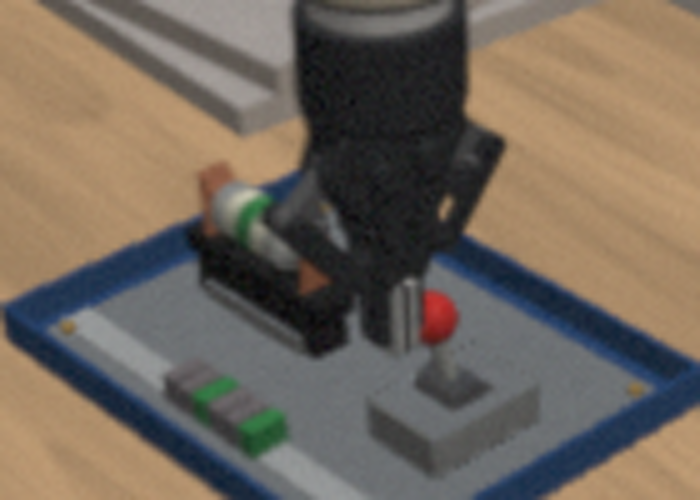

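The fingers touch the ball (crop px (437,318)) with the lever about half over. The upward force suggests the ball is wedged under the knuckle linkage. I'll back off, rise a little, and push with the fingertips.

Emit:
{"fn": "apply_moves", "kwargs": {"series": [{"xyz": [0,-0.008,0],"rotation": [0,-0.007,0.02],"jaw": 1},{"xyz": [-0.004,0,0],"rotation": [0,0,0],"jaw": 1},{"xyz": [0,0,0],"rotation": [0,0,0],"jaw": 1}]}}

```text
t: 14.42
tcp_pos: [501.6, 101.0, 79.4]
eef_rot: [1.161, 1.238, -1.155]
ft_force: [-0.2, -0.2, 0.1]
gripper_width: -0.4
```

```bash
python3 go.py 536 101 77 3.9
```

```text
t 14.425 tcp [501.6 101.   79.4] w -0.4 F [-0.2 -0.2  0.1] M [ 0.03 -0.    0.01]
shift m [0.0025 0.0343 0.0023] turn [ 0.    -0.001 -0.004] q [-0.55  0.41  0.34  2.08 -0.21  0.68 -0.  ]
```

Emit:
{"fn": "apply_moves", "kwargs": {"series": [{"xyz": [0.003,0.005,0],"rotation": [0,0,0],"jaw": 1},{"xyz": [0,0.005,0],"rotation": [0,0,0],"jaw": 1},{"xyz": [0,0.005,0],"rotation": [0,0,0],"jaw": 1}]}}

```text
t: 14.8
tcp_pos: [517.2, 102.1, 77.3]
eef_rot: [1.16, 1.241, -1.158]
ft_force: [-5.9, -0.5, 18.5]
gripper_width: 0.3
```

```bash
python3 go.py 536 101 74 3.9
```

```text
t 14.8 tcp [517.2 102.1  77.3] w 0.3 F [-5.9 -0.5 18.5] M [-0.14  0.96 -0.  ]
shift m [0.0034 0.0187 0.0024] turn [ 0.    -0.001 -0.001] q [-0.54  0.44  0.34  2.04 -0.22  0.69  0.01]
```

```bash
python3 - <<'E'
from h import *
c,W=cam("side"); im=c["image"].astype(int); save("s8.png",c["image"][140:220,180:280],6)
r=(im[...,0]>110)&(im[...,1]<60)&(W[...,2]>50)&(W[...,1]<140)&(W[...,1]>50); P=W[r]; print("red",len(P),np.percentile(P,[5,50,95],axis=0).round(1))
E
```

```text
red 42 [[531.6  91.5  73.5]
 [537.7  94.6  82. ]
 [544.9 100.4  88.3]]
```

View pics/s8.png

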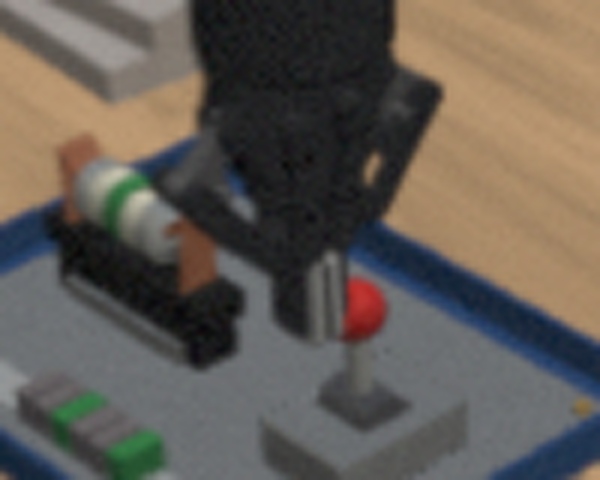

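The lever is now upright (ball at crop (365,310), x≈538). I'll push on while rising slightly to relieve the upward load.

Emit:
{"fn": "apply_moves", "kwargs": {"series": [{"xyz": [-0.005,-0.002,0],"rotation": [0,0,0],"jaw": 1},{"xyz": [0,0.005,0],"rotation": [0,0,0],"jaw": 1},{"xyz": [0,0.005,0],"rotation": [0,0,0],"jaw": 1}]}}

```text
t: 15.22
tcp_pos: [527.6, 102.7, 82.5]
eef_rot: [1.161, 1.239, -1.156]
ft_force: [-0.8, -1.5, 3.6]
gripper_width: 0.3
```

Emit:
{"fn": "apply_moves", "kwargs": {"series": [{"xyz": [0,0.005,0],"rotation": [0,0,0],"jaw": 1},{"xyz": [0,0.005,0],"rotation": [0,0,0],"jaw": 1}]}}

```text
t: 15.48
tcp_pos: [538.5, 103.4, 82.5]
eef_rot: [1.161, 1.239, -1.157]
ft_force: [-0.5, 0.3, 2.4]
gripper_width: -0.2
```

```bash
cat > red.py <<'E'
from h import *
c,W=cam("side"); im=c["image"].astype(int); np.savez("last.npz",im=c["image"])
r=(im[...,0]>110)&(im[...,1]<60)&(W[...,2]>50)&(W[...,1]<140)&(W[...,1]>50); P=W[r]; print("red",len(P),np.percentile(P,[5,50,95],axis=0).round(1))
E
python3 go.py 536 101 74 3.9; python3 red.py
```

```text
t 15.475 tcp [538.5 103.4  82.5] w -0.2 F [-0.5  0.3  2.4] M [-0.05  0.2   0.04]
shift m [ 0.0085 -0.0027  0.0023] turn [-0.    -0.001 -0.003] q [-0.53  0.46  0.34  1.99 -0.22  0.72  0.01]
red 38 [[545.2  91.2  74.8]
 [554.9  94.6  80.3]
 [561.2 100.7  85.7]]
```

Emit:
{"fn": "apply_moves", "kwargs": {"series": [{"xyz": [0.001,0.005,0],"rotation": [0,0,0],"jaw": 1},{"xyz": [0.001,0.005,0],"rotation": [0,0,0],"jaw": 1},{"xyz": [0.001,0.003,0],"rotation": [0,0,0],"jaw": 1}]}}

```text
t: 15.9
tcp_pos: [550.5, 104.3, 79.4]
eef_rot: [1.158, 1.243, -1.161]
ft_force: [-11.3, -0.6, 18.0]
gripper_width: -0.3
```

```bash
python3 go.py 536 101 74 3.9; python3 red.py
```

```text
t 15.9 tcp [550.5 104.3  79.4] w -0.3 F [-11.3  -0.6  18. ] M [-0.18  2.59  0.02]
shift m [ 0.0054 -0.0147  0.0023] turn [-0.    -0.001  0.003] q [-0.52  0.48  0.33  1.96 -0.23  0.74  0.02]
red 32 [[556.7  91.8  70.2]
 [565.   95.5  75. ]
 [573.6 102.1  80.6]]
```

The ball has travelled 49 mm (full throw is about 48) and pushes back, so it's at the stop. Now I retreat.

Emit:
{"fn": "apply_moves", "kwargs": {"series": [{"xyz": [-0.003,-0.01,0],"rotation": [0,0,0],"jaw": 1},{"xyz": [-0.02,-0.01,0],"rotation": [0,0,0],"jaw": 1},{"xyz": [-0.05,0,0],"rotation": [0,0,0],"jaw": 1},{"xyz": [-0.05,0,0.05],"rotation": [0,0,0],"jaw": 1},{"xyz": [0,0,0.06],"rotation": [0,0,0],"jaw": 1},{"xyz": [0,0,0.06],"rotation": [0,0,0],"jaw": 1},{"xyz": [0,0,0],"rotation": [0,0,0],"jaw": 1},{"xyz": [0,0,0],"rotation": [0,0,0],"jaw": 1}]}}

```text
t: 16.95
tcp_pos: [543.1, -64.8, 200.1]
eef_rot: [1.155, 1.241, -1.156]
ft_force: [-0.4, 0.6, -0.7]
gripper_width: 0.0
```

```bash
python3 red.py; python3 - <<'E'
from h import *
d,V=cam("top"); c=np.load("last.npz")["im"]; print(env.get_obs()["t"],env.get_obs()["ft_force"].round(1))
im=d["image"].astype(int)
r=(im[...,0]>110)&(im[...,1]<60)&(V[...,2]>50)&(V[...,1]<140)&(V[...,1]>50); print("red top",np.median(V[r],0).round(1))
m=(abs(V[...,0]-529)<25)&(V[...,1]>195)&(V[...,1]<300)&(V[...,2]>60)&(V[...,2]<100); P=V[m]
w=(im.min(-1)>60)&(np.ptp(im,axis=-1)<50)
for k in(m,m&w): P=V[k]; print(len(P),np.percentile(P,[2,50,98],axis=0).round(1).tolist(),cv2.minAreaRect(P[:,:2].astype(np.float32)))
save("s9.png",np.hstack([c[120:300,140:400],d["image"][120:300,120:380]]),1.5)
E
```

```text
red 63 [[553.6  92.8  71.3]
 [560.3  97.5  77.7]
 [571.1 107.1  82.4]]
17.05 [-0.   1.1  0.3]
red top [564.2 102.6  82.8]
387 [[517.0, 202.7, 63.5], [528.9, 245.6, 74.1], [543.4, 287.7, 81.0]] ((530.4047241210938, 245.6565399169922), (27.538110733032227, 90.24128723144531), 4.471012592315674)
239 [[516.9, 215.6, 64.9], [528.9, 239.4, 73.9], [543.6, 274.1, 78.5]] ((530.2456665039062, 246.2191619873047), (27.405269622802734, 89.13461303710938), 4.351557731628418)
```

View pics/s9.png

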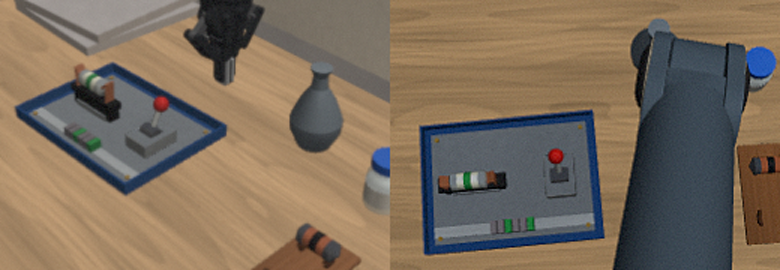

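```bash
python3 -c "
from h import *
print(env.finish_job())"
```

```text
the job is handed in; nothing more can be done
None
```

The new fuse is in the clips and released, and the isolator was thrown afterwards. I handed the job in at about 17 s; the hand-in gives no verdict.

**Fuse:** I pressed it down until it stopped on the hard seat, where the highest wrist force reading was about 12 N (limit 30 N). Readings come only at the end of each move, so a short peak in between would not show. The last pictures put it level at about (530, 246) mm, with its axis about 60–61 mm up and along the box within about 1°. The clip lips stand about 3 mm above it. I could not measure the clip spread directly; I took "snapped home" from the hard stop, that height and the lips.

**Isolator:** My first push was too low and the wrist read about 23 N upwards, probably because the ball caught under the gripper's linkage. I backed off, raised the tool and finished the throw. The ball travelled about 44–45 mm of the nominal 48 mm, roughly 0.92 rad against the 0.8 rad needed. While I was pushing it read 49 mm, but the fingers partly hid the ball then, so I trust the lower figure.

**Bystanders:** The spent fuse, vase and jar look undisturbed in the last pictures, though I did not measure them again. The arm was clear of everything at the end.

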